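# Turn a slide mailer window side up against the side of an enamel tray

## Task

One of the two slide mailers in the white enamel tray lies with its windows down. Do not pick it up: push it with your fingertips against the far side of the tray (the side away from you) until it rides up the sloping side and stands leaning on the rim by itself, then reach over behind it and tip its top edge back towards you so that it falls over and lies flat in the tray, windows up. Leave the other mailer, the forceps and the things around the tray where they are.

Things in the scene. Friction and masses are not known exactly. Their poses are not given: they have to be found in the camera images.
- tray: white enamel tray with a blue rolled rim, fixed to the bench. Origin: centre of its underside, on the bench; x points to its far long side (away from the robot), y along its long direction, z up. Flat floor 200 mm (x) by 340 mm (y), 4 mm above the bench, covered by a grey silicone bed that grips (friction about 0.7). All four enamel sides flare outward, rise 33 mm and are slippery (friction about 0.3)
- far_foot (a point): middle of the far edge of the tray's flat floor, where the far side begins to rise. The side has a coved foot: going outward from here it is 6 mm above the floor at 7 mm out, 17 mm at 14 mm out and 33 mm at 19 mm out, straight in between
- far_rim (a point): middle of the far rim, at its top, 40 mm above the bench and 22.5 mm beyond far_foot; the rolled rim is 6 mm thick
- mailer: the mailer to turn over: teal slab 62 (its x) by 88 (its y) by 9 mm (its z), about 45 g; origin at its centre. Starts flat, windows down, plain ribbed back up; z points out of the plain back: up at the start, down at the end. Its 88 mm edges start roughly along the far side. Leaning on the far rim it stands about 60 degrees steep, top edge 60 mm above the bench, 30 mm beyond far_foot
- mailer_edge_a (a point): middle of the mailer's long edge on its +x side, at half thickness
- mailer_edge_b (a point): middle of the mailer's long edge on its -x side, at half thickness
- ready_mailer: the other mailer, same size, lying flat in the tray with its windows (two pale glass slides with pink specimens) up; it may be left or right of the other; origin at its centre. Leave it
- forceps: steel forceps, 130 mm long (x) by 18 mm by 8 mm, lying on the tray floor between the mailers; origin under its centre. Leave it
- slide_box: yellow and white closed slide box 87 by 102 by 36 mm on the bench to the left; origin under its centre. Leave it
- stain_jar: square glass staining jar with purple stain and a lid, 62 mm wide, 109 mm tall, on the bench to the right; origin under its centre. Further right stands a white microscope, 400 mm tall, fixed, well clear of the tray. Leave it
- dropper_bottle: amber dropper bottle, 38 mm wide, 108 mm tall, on the bench to the left; origin under its centre. Leave it
- beaker: glass beaker, 68 mm wide, 90 mm tall, on the bench to the left; origin under its centre. Leave it
- petri_stack: stack of three culture dishes, 92 mm wide, 48 mm tall, on the bench to the right; origin under its centre. Leave it
Not all that is in view belongs to the job. Leave any green, purple or red look-alike of the mailer alone.

How it is judged:
By the outcome, as a careful person would: the job done as asked, in the order asked, and still so for the second after the job is handed in, with the robot touching nothing.
It also fails if it takes over 51 s, if anything falls off the work surface, if the arm or the gripper's body presses on something with over 40 N, if the wrist force passes 120 N, or if a joint passes its speed limit or range.

## Robot

A 7-joint arm with a two-finger parallel gripper is mounted at the origin on the work surface. World frame = base frame: x ahead of the robot, y to its left, z up, the work surface at z = 0. Lengths are in m, angles in rad, forces in N, time in s.
With the tool pointing down it reaches from about 0.4 to 0.9 m from the base axis. Payload 5.5 kg.
Tool frame: the origin (TCP) lies at the very end of the fingers, on their centre line; the grasp point (between the pads) lies 19 mm behind it; z points along the fingers, y is the direction in which the jaws open and shut (so a half turn about z gives the same grasp; the last joint's range is limited). The gripper opens to 85 mm and grips with 20 to 120 N. Pads are 22 mm wide; open, the fingers measure 114 mm over their backs; the gripper's body (76 mm by 85 mm) begins 54 mm behind the grasp point. The pads swing forward as they close: fully open they stand 13 mm farther back than shut.
Start: joints at [1.598, 0.501, -0.427, 1.55, 0.221, 1.138, -0.21], TCP at [0.152, -0.632, 0.231] pointing down, gripper open.
Joint ranges: [-2.88, 2.88], [-0.31, 2.03], [-1.54, 1.56], [0.2, 2.42], [-1.41, 4.55], [0.19, 2.02], [-2.57, 2.57]. Speed limits (rad/s): [2.57, 2.57, 3.14, 3.14, 3.14, 3.14, 3.14].

## Interface

Orientations are given as [roll, pitch, yaw] about the fixed x, y, z axes, in that order (R = Rz(yaw) Ry(pitch) Rx(roll)).
In Python, from cell import manip gives the robot as it stands. The module is installed in compiled form; this text tells all that it offers.
- The arm moves only by the shell command python3 -m crank 'ROWS'. ROWS is JSON, one flat list of numbers, 7 for each row, row after row: the opening, from 0 (shut) to 1 (fully open), then the shift along the tool's x, y, z in m, then the turn, a rotation vector about the tool's x, y, z in rad. In form: [claw, tx, ty, tz, ax, ay, az, claw, tx, ty, tz, ax, ay, az, ...]. A call has 1 to 5 rows; each row shifts and turns the commanded pose from where the row before left it, along the tool's axes as they then stand; what a row does not reach is not made up. A row lasts 1/10 s, in which the tool goes at most 50 mm and 8.59 degrees, less where a joint would pass 70% of its speed; a pose out of reach is approached as far as the arm can. A call is refused whole if a number of a shift passes 0.05 or a number of a turn 0.15, either way. A call with a gripper value outside its range is refused whole. The fingers move at their own pace and stop on an object; the grip force is fixed at half the most. Time passes only in rows, so rows that do not move let the fingers close. It gives the time, the measured TCP pose, the force and the opening at its end, in the units of the state.
- manip.get_obs(): the state, without advancing time (a new reading comes with each control period).
- manip.capture(name): name is "side" or "top"; returns a dict with "pixels" (420x560x3 uint8, red, green, blue), "camera_matrix" (3x3 intrinsics, pixels), "R" (3x3) and "t" (3): a world point X has camera coordinates R X + t. Camera axes: x right, y down, z forward; pixel columns grow to the right and rows downward; lengths in m; the calibration is good to about 2 mm. A picture is of the moment at which its call begins. There is no depth.
- manip.job_done(): hands the job in, once; it reports no verdict.
The state is a dict: "time_s": time; "joint_positions": joint angles; "joint_vel": joint speeds; "tau": joint torques, N m; "position": TCP position; "ee_rot": TCP orientation; "force": force on the tool from outside, world axes, zero at the start; "ft_torque": the same for the moment, N m; "gripper_width": opening from 0.0 (shut) to 1.0 (fully open).
Only numpy, scipy, OpenCV 4.12 (cv2) and the standard library are available. Lean on these libraries where they do the work, as an engineer would, in place of code of your own. Each camera call takes 0.05 s, during which the arm holds its last target.

## Working session

There is one attempt and no reset: what is moved stays moved. The work goes in short steps, Python scripts to look and compute and a shell command to move; the robot and the scene stay as the last step left them, time stands still between calls to the robot, and variables do not carry over. Pictures are saved under pics/ and viewed, and the job is handed in when it is done.

```bash
mkdir -p pics
cat > h.py <<'E'
import numpy as np, cv2
from cell import manip
def cap(n,f):
    d=manip.capture(n); cv2.imwrite('pics/'+f+'.png',cv2.cvtColor(d['pixels'],cv2.COLOR_RGB2BGR)); np.savez('pics/'+f+'.npz',**d); return d
def ray(d,u,v,z):
    K=np.array(d['camera_matrix']);R=np.array(d['R']);t=np.array(d['t'])
    c=-R.T@t; r=R.T@np.linalg.inv(K)@np.array([u,v,1.]); return c+r*(z-c[2])/r[2]
def proj(d,X):
    K=np.array(d['camera_matrix']);p=K@(np.array(d['R'])@np.array(X)+np.array(d['t']));return p[:2]/p[2]
def crop(f,x0,y0,x1,y1,s,o):
    i=cv2.imread('pics/'+f+'.png')[y0:y1,x0:x1]; cv2.imwrite('pics/'+o+'.png',cv2.resize(i,None,fx=s,fy=s,interpolation=cv2.INTER_CUBIC))
def ob():
    o=manip.get_obs(); print({k:np.round(o[k],4).tolist() for k in ('time_s','position','ee_rot','force','gripper_width','joint_positions')})
E
python3 - <<'E'
from h import *
cap('top','t0');cap('side','s0');ob()
for n in 't0','s0':
    d=np.load(f'pics/{n}.npz');print(-d['R'].T@d['t'])
E
```

```text
{'time_s': 0.1, 'position': [0.1517, -0.6314, 0.2304], 'ee_rot': [-3.1399, -0.0, 0.2358], 'force': [-0.7784, 0.1935, -0.5141], 'gripper_width': 0.9986, 'joint_positions': [1.5982, 0.5017, -0.4268, 1.5513, 0.2208, 1.1383, -0.2103]}
[0.28689268 0.0491109  1.39103914]
[0.11388823 0.59351371 0.80390426]
```

View pics/t0.png

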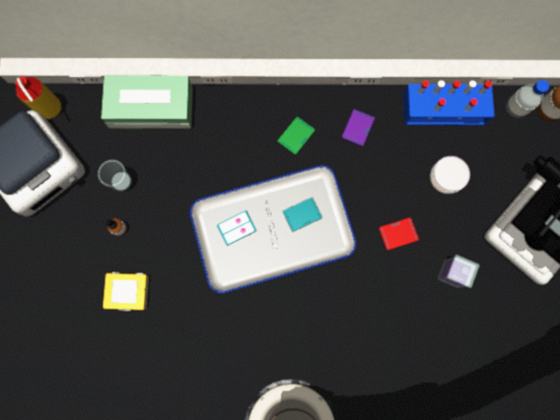

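View pics/s0.png

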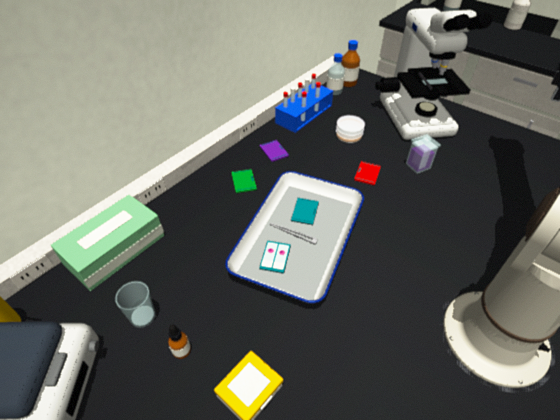

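Candidates in the top view: the plain teal slab in the tray (302,214), the mailer with windows up (237,228), and the green (296,135), purple (358,127) and red (398,233) look-alikes. I choose the plain teal one at (302,214) and will check it in a crop.

Run:
```python
from h import *
crop('t0',180,155,365,300,4.2,'t0c'); crop('s0',220,160,370,310,4,'s0c')
d=np.load('pics/t0.npz')
i=d['pixels'].astype(int); r,g,b=i[...,0],i[...,1],i[...,2]
m=((g-r>50)&(b-r>40)&(abs(g-b)<60)).astype(np.uint8); m[:, :265]=0;m[:, 340:]=0;m[:185]=0;m[250:]=0
c=max(cv2.findContours(m,0,2)[0],key=cv2.contourArea);rc=cv2.minAreaRect(c);print(rc)
bp=cv2.boxPoints(rc)
for p in bp: print(p,ray(d,*p,.013))
# rim blue
m=((b-r>50)&(b-g>30)).astype(np.uint8); m[:, :185]=0;m[:, 360:]=0;m[:160]=0;m[300:]=0
ys,xs=np.nonzero(m);rc=cv2.minAreaRect(np.c_[xs,ys].astype(np.float32));print(rc)
P=np.array([ray(d,*p,.037)[:2] for p in cv2.boxPoints(rc)]);print(P,P.mean(0),np.linalg.norm(P-np.roll(P,1,0),axis=1))
```

```text
((301.90509033203125, 213.98583984375), (22.8865909576416, 32.839599609375), 64.79888153076172)
[282.17563 210.62323] [0.54087852 0.02118235 0.013     ]
[311.8895  196.64023] [ 0.57868872 -0.05702093  0.013     ]
[321.63455 217.34845] [ 0.52349487 -0.08198544  0.013     ]
[291.9207  231.33145] [ 0.48622962 -0.00421795  0.013     ]
((272.1597595214844, 228.345703125), (98.34081268310547, 154.8063201904297), 74.2913589477539)
[[ 0.55796459  0.27423079]
 [ 0.67186885 -0.11236374]
 [ 0.42368656 -0.17575304]
 [ 0.3171015   0.19938541]] [0.49265537 0.04637486] [0.25222382 0.40302544 0.25614967 0.3899862 ]
```

View pics/t0c.png

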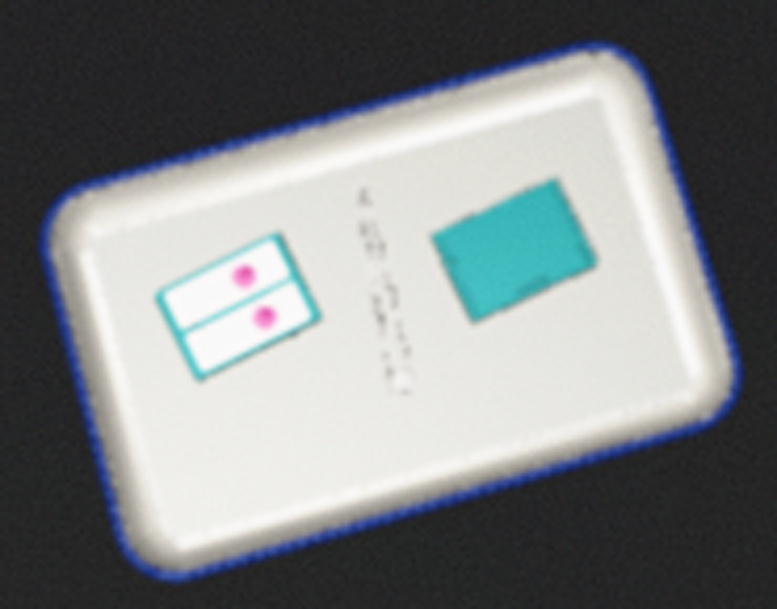

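View pics/s0c.png

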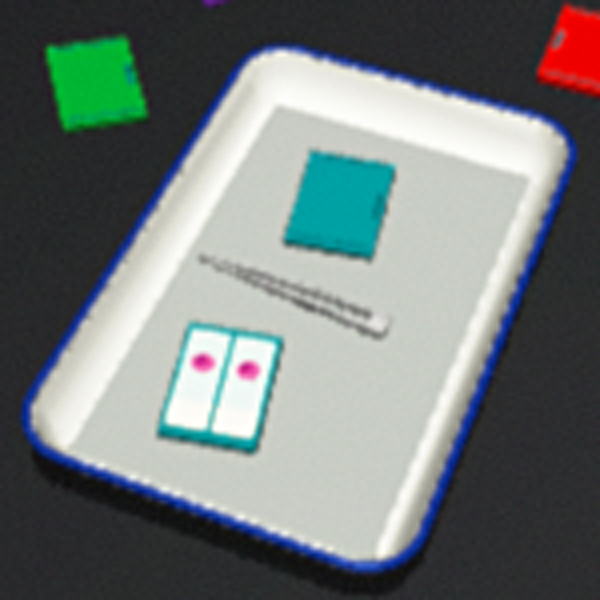

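The crop confirms it: the slab at (302,214) is plain teal with its ribbed back up, turned about 10° from the tray. The windowed mailer is at left and the forceps lie between them. Next I'll measure the tray and mailer frames.

Run:
```python
from h import *
from scipy.optimize import least_squares
ds={n:np.load(f'pics/{n}.npz') for n in('t0','s0')}
def tray_fit(names):
    obs=[]
    for n in names:
        d=ds[n]; i=d['pixels'].astype(int); r,g,b=i[...,0],i[...,1],i[...,2]
        m=((b-r>50)&(b-g>30)).astype(np.uint8)
        if n=='t0': x0,y0,x1,y1=185,160,360,300
        else: x0,y0,x1,y1=222,165,368,308
        ys,xs=np.nonzero(m[y0:y1,x0:x1]); P=np.array([ray(d,x+x0,y+y0,.037)[:2] for x,y in zip(xs,ys)]); obs.append(P)
    P=np.vstack(obs)
    def res(p):
        c,s=np.cos(p[2]),np.sin(p[2]); q=(P-p[:2])@np.array([[c,-s],[s,c]])
        a,bb,rr=.1225,.1925,p[3]
        e=abs(q)-np.array([a-rr,bb-rr]); return np.hypot(np.maximum(e[:,0],0),np.maximum(e[:,1],0))+np.minimum(e.max(1),0)-rr
    s=least_squares(res,[.4927,.046,.287,.04],loss='soft_l1',f_scale=.003);print(names,s.x,np.sqrt((res(s.x)**2).mean()));return s.x
tray_fit(['t0']);tray_fit(['s0']);T=tray_fit(['t0','s0'])
c,s=np.cos(T[2]),np.sin(T[2]);R=np.array([[c,-s],[s,c]])
for n in ds:
    d=ds[n];i=d['pixels'].astype(int); r,g,b=i[...,0],i[...,1],i[...,2]
    m=((g-r>40)&(b-r>40)&(abs(g-b)<60)).astype(np.uint8)
    k=np.zeros_like(m)
    if n=='t0':k[190:240,275:330]=1
    else:k[190:228,286:325]=1
    cc=max(cv2.findContours(m*k,0,2)[0],key=cv2.contourArea)
    P=np.array([ray(d,*p[0],.013)[:2] for p in cc]).astype(np.float32)
    rc=cv2.minAreaRect(P);print(n,rc)
    print(((cv2.boxPoints(rc)-T[:2])@R).round(4), 'centre in tray',((np.array(rc[0])-T[:2])@R).round(4))
```

```text
['t0'] [0.49301028 0.04725153 0.28602182 0.0319044 ] 0.0019282465878177313
['s0'] [0.49416466 0.04836566 0.28462833 0.03233341] 0.002056799484271186
['t0', 's0'] [0.49353118 0.04777332 0.28481376 0.03202077] 0.0020776325710313097
t0 ((0.5323524475097656, -0.030052900314331055), (0.061150796711444855, 0.08616875857114792), 25.619892120361328)
[[-0.0217 -0.048 ]
 [-0.0078 -0.1331]
 [ 0.0525 -0.1232]
 [ 0.0386 -0.0381]] centre in tray [ 0.0154 -0.0856]
s0 ((0.5315850377082825, -0.02598532661795616), (0.06133665144443512, 0.09048475325107574), 25.286340713500977)
[[-0.0215 -0.0416]
 [-0.0074 -0.1309]
 [ 0.0531 -0.1214]
 [ 0.039  -0.032 ]] centre in tray [ 0.0158 -0.0815]
```

Tray and mailer are consistent across both cameras (mailer 61 x 88 mm, outline fit about 2 mm). I'll approach a point above the tray, nearer the robot than the mailer, with the jaws along the far side.

```bash
python3 -m crank '[0.6,0.03,-0.03,0,0,0,-0.049, 0.6,0.03,-0.03,0,0,0,0, 0.6,0.03,-0.03,0,0,0,0, 0.6,0.03,-0.03,0,0,0,0, 0.6,0.03,-0.03,0,0,0,0]'; python3 -m crank '[0.6,0.03,-0.03,0,0,0,0, 0.6,0.03,-0.03,0,0,0,0, 0.6,0.03,-0.03,0,0,0,0, 0.6,0.03,-0.03,0,0,0,0, 0.6,0.03,-0.03,0,0,0,0]'
```

```text
time_s: 0.6
position: [0.2559, -0.4451, 0.2309]
ee_rot: [-3.141, 0.0, 0.285]
force: [0.6, -1.4, 0.2]
gripper_width: 0.599
time_s: 1.1
position: [0.3576, -0.2591, 0.2312]
ee_rot: [3.141, 0.0, 0.285]
force: [1.2, -0.6, 0.1]
gripper_width: 0.6
```

```bash
python3 -m crank '[0.6,0.032,-0.034,0,0,0,0, 0.6,0.032,-0.034,0,0,0,0, 0.6,0.032,-0.034,0,0,0,0, 0.6,0.032,-0.034,0,0,0,0, 0.6,0.032,-0.034,0,0,0,0]'; python3 -m crank '[0.6,0,0,0.04,0,0,0, 0.6,0,0,0.04,0,0,0, 0.6,0,0,0.04,0,0,0, 0.6,0,0,0.03,0,0,0, 0.6,0,0,0.03,0,0,0]';python3 - <<'E'
from h import *
cap('top','t1');cap('side','s1')
crop('t1',180,155,365,300,4.2,'t1c'); crop('s1',200,100,400,310,2.8,'s1c')
E
```

```text
time_s: 1.6
position: [0.4634, -0.0512, 0.2313]
ee_rot: [3.141, 0.0, 0.284]
force: [0.2, -0.9, -0.1]
gripper_width: 0.6
time_s: 2.1
position: [0.4624, -0.0525, 0.0495]
ee_rot: [-3.141, 0.001, 0.285]
force: [0.8, -0.1, 1.2]
gripper_width: 0.598
```

View pics/s1c.png

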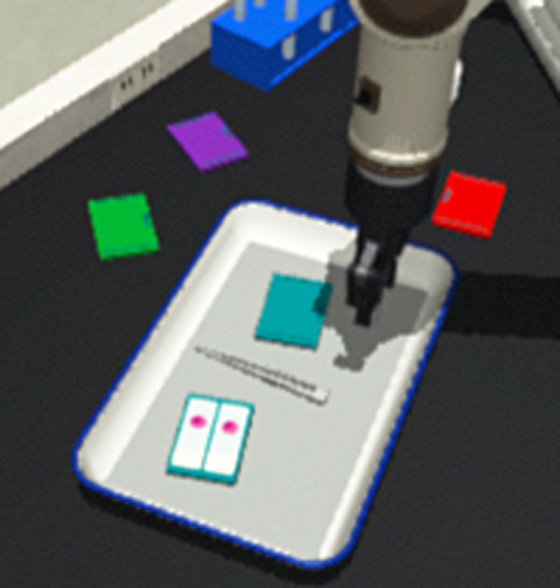

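View pics/t1c.png

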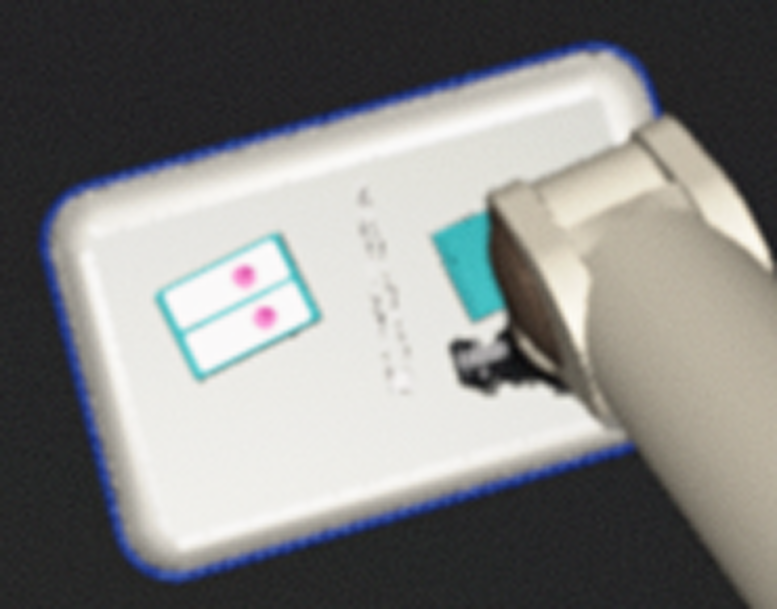

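The tool stands on the near side of the mailer, clear of it and of the forceps. I'll lower it and feel for the floor.

```bash
python3 -m crank '[0.6,0,0,0.02,0,0,0, 0.6,0,0,0.014,0,0,0,0.6,0,0,0.003,0,0,0, 0.6,0,0,0,0,0,0]';python3 -m crank '[0.6,0,0,0.002,0,0,0, 0.6,0,0,0,0,0,0]';python3 -m crank '[0.6,0,0,0.002,0,0,0, 0.6,0,0,0,0,0,0]';python3 -m crank '[0.6,0,0,0.002,0,0,0, 0.6,0,0,0,0,0,0]'
```

```text
time_s: 2.6
position: [0.4632, -0.0527, 0.0146]
ee_rot: [3.142, 0.0, 0.285]
force: [-0.6, 0.4, -0.0]
gripper_width: 0.602
time_s: 2.8
position: [0.4636, -0.0529, 0.0129]
ee_rot: [3.141, -0.001, 0.285]
force: [-0.2, -0.3, -0.3]
gripper_width: 0.599
time_s: 3.0
position: [0.4632, -0.0529, 0.0105]
ee_rot: [3.141, -0.0, 0.285]
force: [0.3, 0.4, -0.0]
gripper_width: 0.6
time_s: 3.2
position: [0.463, -0.0527, 0.0082]
ee_rot: [-3.142, 0.0, 0.285]
force: [0.1, -0.1, -0.2]
gripper_width: 0.596
```

```bash
python3 -m crank '[0.6,0,0,0.002,0,0,0, 0.6,0,0,0,0,0,0]';python3 -m crank '[0.6,0,0,0.001,0,0,0, 0.6,0,0,0,0,0,0]';python3 -m crank '[0.6,0,0,0.001,0,0,0, 0.6,0,0,0,0,0,0]'
```

```text
time_s: 3.4
position: [0.4629, -0.0527, 0.0061]
ee_rot: [-3.141, 0.0, 0.285]
force: [0.6, 0.9, -1.0]
gripper_width: 0.602
time_s: 3.6
position: [0.463, -0.0527, 0.0052]
ee_rot: [-3.141, 0.0, 0.285]
force: [-0.1, -0.6, 0.1]
gripper_width: 0.601
time_s: 3.8
position: [0.463, -0.0527, 0.0042]
ee_rot: [-3.142, 0.0, 0.285]
force: [-0.1, 0.1, 0.5]
gripper_width: 0.599
```

```bash
python3 -m crank '[0.6,0,0,0.001,0,0,0, 0.6,0,0,0,0,0,0]';python3 -m crank '[0.6,0,0,0.001,0,0,0, 0.6,0,0,0,0,0,0]';python3 -m crank '[0.6,0,0,0.001,0,0,0, 0.6,0,0,0,0,0,0]';python3 - <<'E'
from h import *
cap('side','s2');crop('s2',280,150,380,250,6,'s2c')
E
```

```text
time_s: 4.0
position: [0.463, -0.0527, 0.0032]
ee_rot: [-3.142, 0.0, 0.285]
force: [-0.7, 0.2, -0.3]
gripper_width: 0.603
time_s: 4.2
position: [0.463, -0.0527, 0.0022]
ee_rot: [-3.142, 0.0, 0.285]
force: [0.1, -0.2, 0.7]
gripper_width: 0.596
time_s: 4.4
position: [0.463, -0.0527, 0.0012]
ee_rot: [-3.142, 0.0, 0.285]
force: [0.3, 0.3, -0.0]
gripper_width: 0.597
```

View pics/s2c.png

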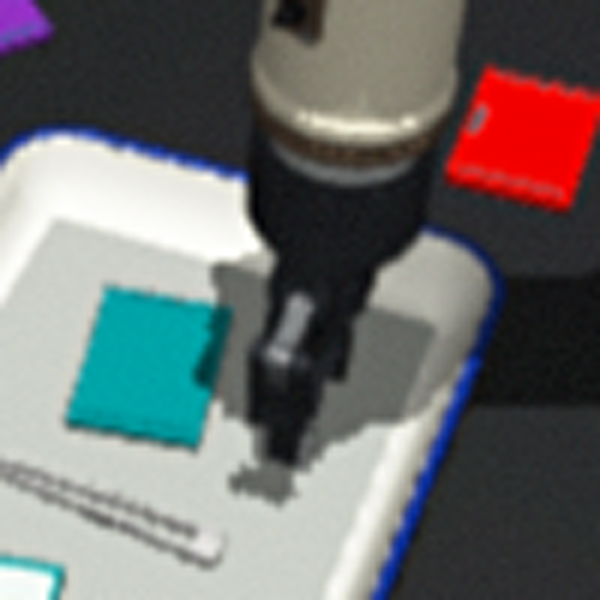

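No contact yet: the fingertip and its shadow are still apart at crop (275,465). I'll keep lowering.

```bash
for i in 1 2 3; do python3 -m crank '[0.6,0,0,0.001,0,0,0, 0.6,0,0,0,0,0,0]' | grep -E 'posi|force'; done
```

```text
position: [0.4632, -0.0527, 0.0008]
force: [-1.3, -0.3, 8.3]
position: [0.4632, -0.0527, 0.0007]
force: [-6.3, -0.2, 22.3]
position: [0.4632, -0.0527, 0.0006]
force: [-9.5, 0.3, 35.2]
```

The floor is felt at TCP z ≈ 1 mm, so at this opening the tips sit 3 mm back. I'll lift to about 1.7 mm above the floor and start the push.

```bash
python3 -m crank '[0.6,0,0,-0.0045,0,0,0, 0.6,0,0,0,0,0,0]'; python3 -m crank '[0.6,0.015,0,0,0,0,0, 0.6,0.01,0,0,0,0,0, 0.6,0.01,0,0,0,0,0, 0.6,0.01,0,0,0,0,0, 0.6,0.01,0,0,0,0,0]';python3 - <<'E'
from h import *
cap('side','s3');crop('s3',250,150,370,250,6,'s3c')
E
```

```text
time_s: 5.25
position: [0.4637, -0.0528, 0.0034]
ee_rot: [3.141, -0.001, 0.285]
force: [0.2, -0.9, -0.3]
gripper_width: 0.6
time_s: 5.75
position: [0.5164, -0.037, 0.0025]
ee_rot: [-3.141, 0.0, 0.285]
force: [0.6, 0.3, -0.3]
gripper_width: 0.602
```

View pics/s3c.png

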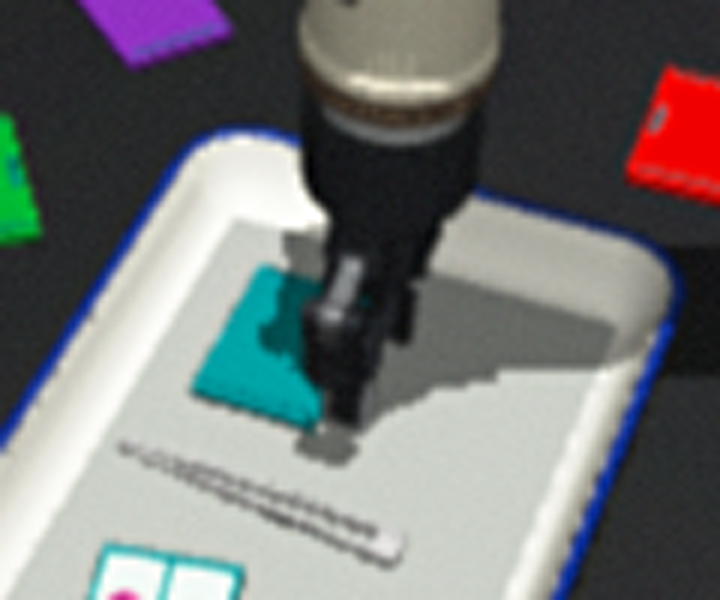

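The mailer has squared up against both fingers and is sliding. I'll push it to the foot and up the side.

```bash
python3 -m crank '[0.6,0.01,0,0,0,0,0, 0.6,0.01,0,0,0,0,0, 0.6,0.01,0,0,0,0,0, 0.6,0.008,0,0,0,0,0, 0.6,0.007,0,0,0,0,0]';python3 - <<'E'
from h import *
cap('side','s4');crop('s4',250,150,370,250,6,'s4c')
cap('top','t4');crop('t4',250,150,370,250,6,'t4c')
E
```

```text
time_s: 6.3
position: [0.5593, -0.0245, 0.0026]
ee_rot: [-3.142, 0.001, 0.285]
force: [-1.9, -0.0, -1.2]
gripper_width: 0.597
```

View pics/s4c.png

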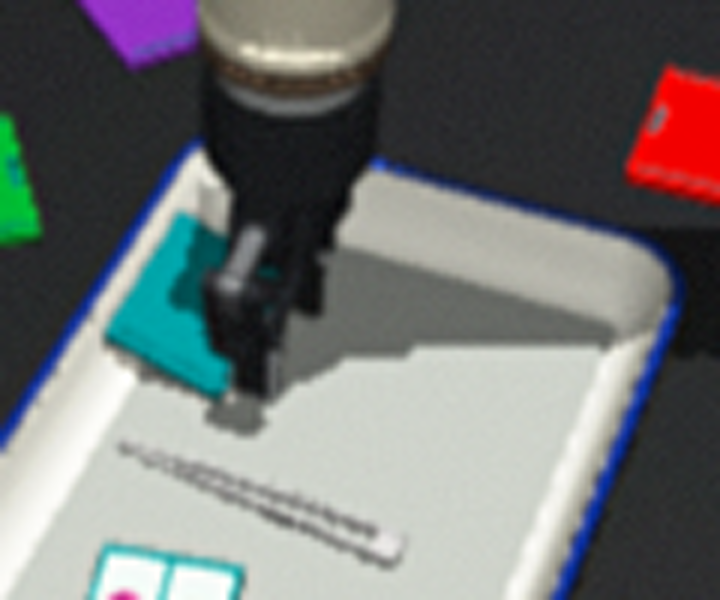

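View pics/t4c.png

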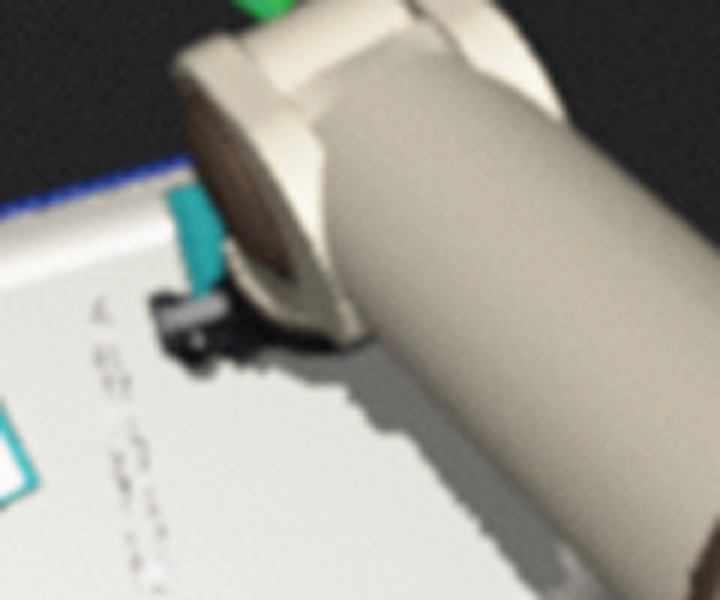

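The far edge has climbed the side evenly: its edge is near the rim at crop (180,215)–(110,330) in the side view. Push on in smaller steps.

```bash
python3 -m crank '[0.6,0.007,0,0,0,0,0, 0.6,0.007,0,0,0,0,0, 0.6,0.007,0,0,0,0,0, 0.6,0.006,0,0,0,0,0, 0.6,0.006,0,0,0,0,0]';python3 - <<'E'
from h import *
cap('side','s5');crop('s5',250,130,370,230,6,'s5c')
E
```

```text
time_s: 6.9
position: [0.5914, -0.0151, 0.0029]
ee_rot: [3.142, -0.0, 0.285]
force: [-1.4, 1.5, -0.0]
gripper_width: 0.598
```

View pics/s5c.png

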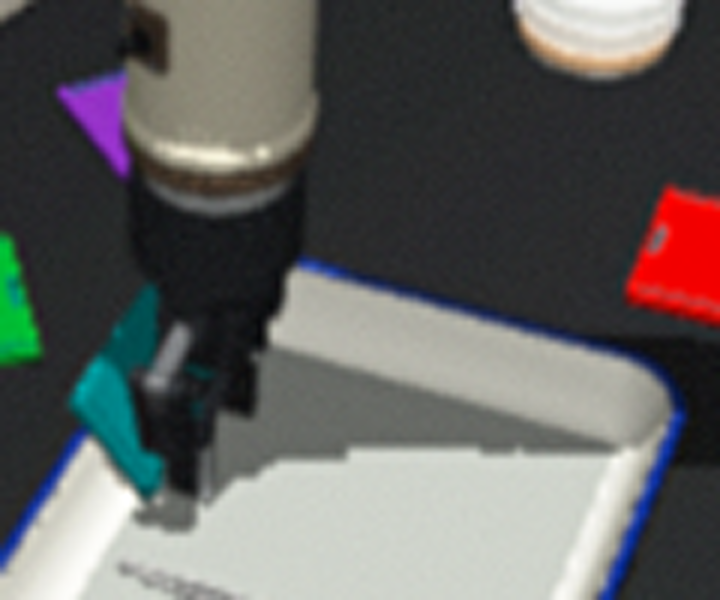

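The mailer now leans on the rim at about 45–50°. A few mm more.

```bash
python3 -m crank '[0.6,0.004,0,0,0,0,0, 0.6,0.003,0,0,0,0,0, 0.6,0,0,0,0,0,0]';python3 - <<'E'
from h import *
cap('side','s6');crop('s6',250,130,370,230,6,'s6c')
E
```

```text
time_s: 7.25
position: [0.5971, -0.0135, 0.0027]
ee_rot: [3.142, 0.001, 0.285]
force: [-2.9, -0.2, 1.7]
gripper_width: 0.605
```

View pics/s6c.png

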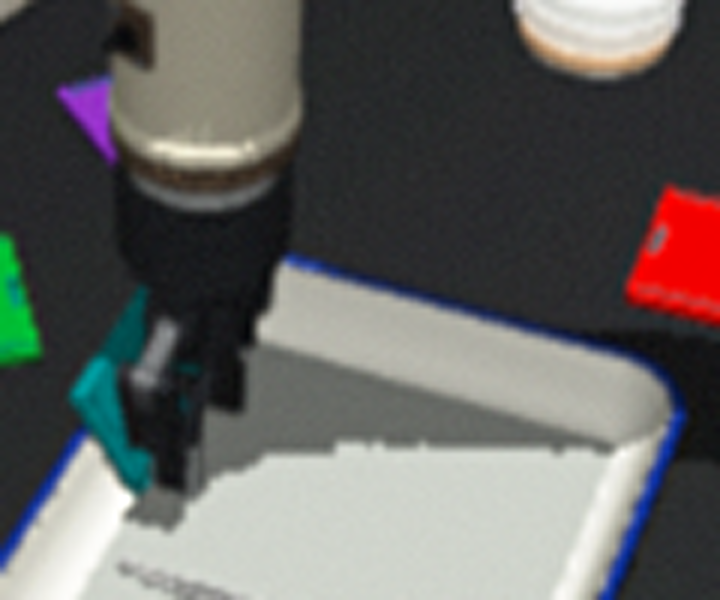

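Run:
```python
from h import *
ob()
d=np.load('pics/s6.npz');T=np.array([.4935,.0478]);c,s=np.cos(.285),np.sin(.285);R=np.array([[c,-s],[s,c]])
def w(x,y,z): return np.r_[T+R@[x,y],z]
def P(x,y,z):
    p=proj(d,w(x,y,z)); return ((p-[250,130])*6).round(0)
for th in (50,55,60,65):
  t=np.radians(th);bx,bz=.1035,.006   # window lower corner
  a=np.array([np.cos(t),np.sin(t)]);n=np.array([-np.sin(t),np.cos(t)])
  for y in(-.040,):
    q=[np.array([bx,bz]),np.array([bx,bz])+.062*a,np.array([bx,bz])+.062*a+.009*n,np.array([bx,bz])+.009*n]
    print(th,[P(v[0],y,v[1]).tolist() for v in q])
```

```text
{'time_s': 7.3, 'position': [0.5972, -0.0135, 0.0028], 'ee_rot': [3.1415, 0.0006, 0.2848], 'force': [-1.409, 0.2819, 2.3389], 'gripper_width': 0.6002, 'joint_positions': [0.4158, 0.7661, -0.5884, 1.8113, 0.6, 0.7505, -1.7826]}
50 [[116.0, 498.0], [33.0, 400.0], [46.0, 395.0], [130.0, 493.0]]
55 [[116.0, 498.0], [41.0, 397.0], [56.0, 394.0], [131.0, 494.0]]
60 [[116.0, 498.0], [50.0, 395.0], [66.0, 393.0], [131.0, 496.0]]
65 [[116.0, 498.0], [60.0, 394.0], [76.0, 393.0], [132.0, 497.0]]
```

The observed end-edge matches a lean of about 60°. I'll back the fingers off and check that it stands by itself.

```bash
python3 -m crank '[0.6,-0.004,0,0,0,0,0, 0.6,-0.01,0,0,0,0,0, 0.6,-0.02,0,0,0,0,0, 0.6,-0.03,0,0,0,0,0, 0.6,-0.03,0,-0.01,0,0,0]';python3 - <<'E'
from h import *
cap('side','s7');crop('s7',250,130,370,230,6,'s7c')
cap('top','t7');crop('t7',250,150,370,250,6,'t7c')
E
```

```text
time_s: 7.8
position: [0.5047, -0.0401, 0.012]
ee_rot: [-3.141, 0.002, 0.285]
force: [-0.1, -0.7, 0.5]
gripper_width: 0.599
```

View pics/s7c.png

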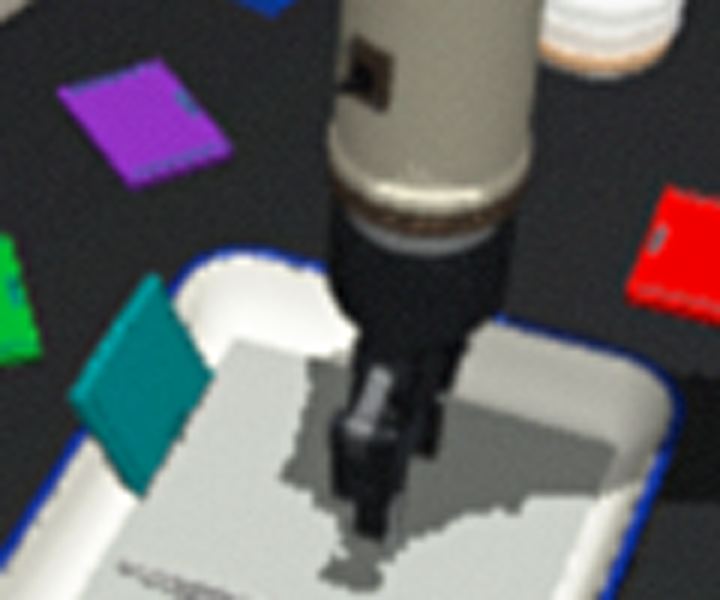

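View pics/t7c.png

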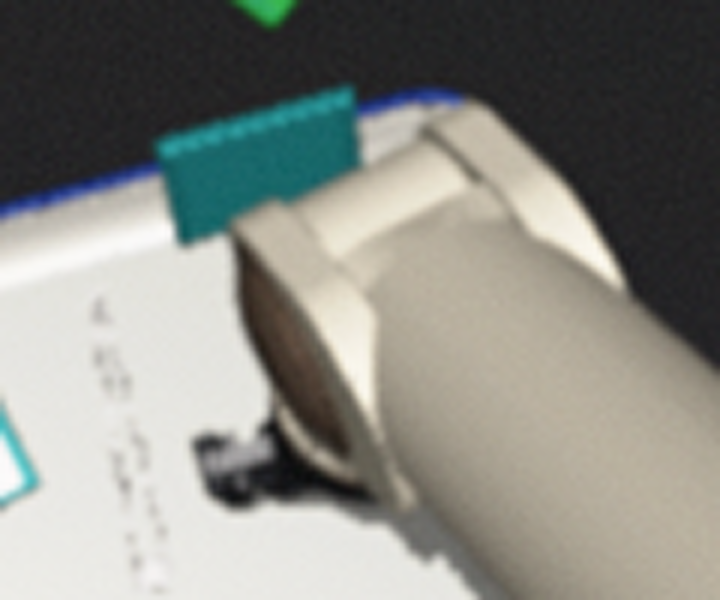

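The mailer stands by itself, square on the far rim (top edge at crop (157,140)–(352,88) in the top view). I'll measure the top edge.

Run:
```python
from h import *
T=np.array([.4935,.0478]);c,s=np.cos(.285),np.sin(.285);R=np.array([[c,-s],[s,c]])
d=np.load('pics/t7.npz')
for u,v in((157,138),(350,88),(163,152),(355,100)): print('top',(R.T@(ray(d,250+u/6,150+v/6,.06)[:2]-T)).round(4))
d=np.load('pics/s7.npz')
for u,v in((70,393),(150,273),(85,402),(163,282)): print('side',(R.T@(ray(d,250+u/6,130+v/6,.06)[:2]-T)).round(4))
o=ob()
```

```text
top [ 0.1284 -0.0482]
top [ 0.1267 -0.1339]
top [ 0.1217 -0.0489]
top [ 0.121  -0.1344]
side [ 0.127  -0.0446]
side [ 0.1261 -0.132 ]
side [ 0.1185 -0.042 ]
side [ 0.118  -0.1286]
{'time_s': 7.9, 'position': [0.5021, -0.0419, 0.0127], 'ee_rot': [3.1407, 0.0051, 0.2835], 'force': [-0.5128, 1.2368, -0.3468], 'gripper_width': 0.6012, 'joint_positions': [0.518, 0.6386, -0.6037, 2.0393, 0.5995, 0.648, -1.7755]}
```

Top edge: far side at tray x ≈ 128 mm, y ≈ -89 mm, centred on the fingers. I'll go up, over and down behind it.

```bash
python3 -m crank '[0.6,0,0,-0.035,0,0,0, 0.6,0,0,-0.035,0,0,0, 0.6,0,0,-0.035,0,0,0, 0.6,0,0,-0.035,0,0,0, 0.6,0.002,0,0,0,0,0]'; python3 -m crank '[0.6,0.036,0,0,0,0,0, 0.6,0.036,0,0,0,0,0, 0.6,0.036,0,0,0,0,0, 0.6,0.036,0,0,0,0,0, 0.6,0.036,0,0,0,0,0]';python3 -m crank '[0.6,0,0,0,0,0,0]'
python3 - <<'E'
from h import *
cap('side','s8');crop('s8',200,80,380,220,4,'s8c')
T=np.array([.4935,.0478]);c,s=np.cos(.285),np.sin(.285);R=np.array([[c,-s],[s,c]])
print(R.T@(np.array(manip.get_obs()['position'])[:2]-T))
E
```

```text
time_s: 8.4
position: [0.5127, -0.0392, 0.1574]
ee_rot: [3.137, -0.008, 0.285]
force: [0.1, -0.2, -0.1]
gripper_width: 0.6
time_s: 8.9
position: [0.6831, 0.0115, 0.1517]
ee_rot: [3.141, 0.0, 0.284]
force: [0.4, -0.0, -0.1]
gripper_width: 0.599
time_s: 9.0
position: [0.6852, 0.0139, 0.1516]
ee_rot: [-3.14, -0.003, 0.286]
force: [-0.8, -0.0, -0.4]
gripper_width: 0.597
[ 0.17196033 -0.08664791]
```

View pics/s8c.png

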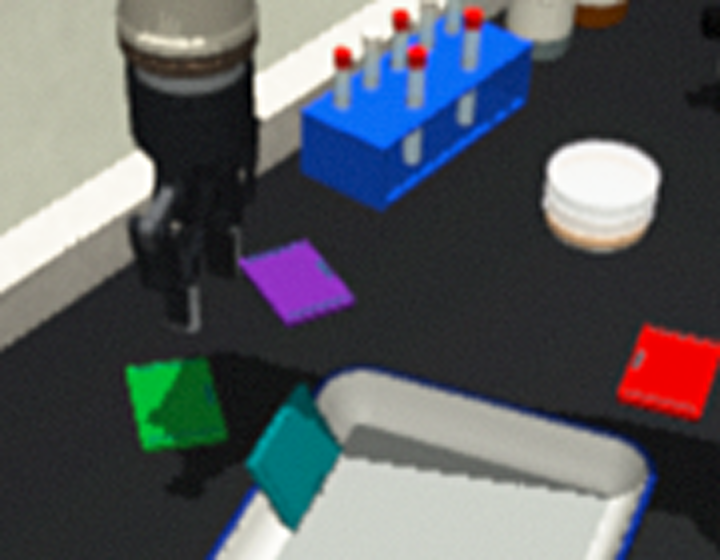

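The mailer still stands, and the fingers are above and behind it, clear. I'll lower to just above rim height.

```bash
python3 -m crank '[0.6,0,0,0.03,0,0,0, 0.6,0,0,0.03,0,0,0, 0.6,0,0,0.03,0,0,0, 0.6,0,0,0.014,0,0,0, 0.6,0,0,0,0,0,0]'; python3 -m crank '[0.6,-0.01,0,0,0,0,0, 0.6,0,0,0,0,0,0]'
python3 - <<'E'
from h import *
cap('side','s9');crop('s9',220,110,370,220,5,'s9c')
T=np.array([.4935,.0478]);c,s=np.cos(.285),np.sin(.285);R=np.array([[c,-s],[s,c]])
print(R.T@(np.array(manip.get_obs()['position'])[:2]-T))
E
```

```text
time_s: 9.55
position: [0.6792, 0.0106, 0.0462]
ee_rot: [-3.141, 0.005, 0.285]
force: [-0.5, 0.1, 0.5]
gripper_width: 0.601
time_s: 9.75
position: [0.672, 0.0081, 0.0504]
ee_rot: [3.141, -0.001, 0.285]
force: [0.2, -0.0, -0.3]
gripper_width: 0.601
[ 0.16082172 -0.08846303]
```

View pics/s9c.png

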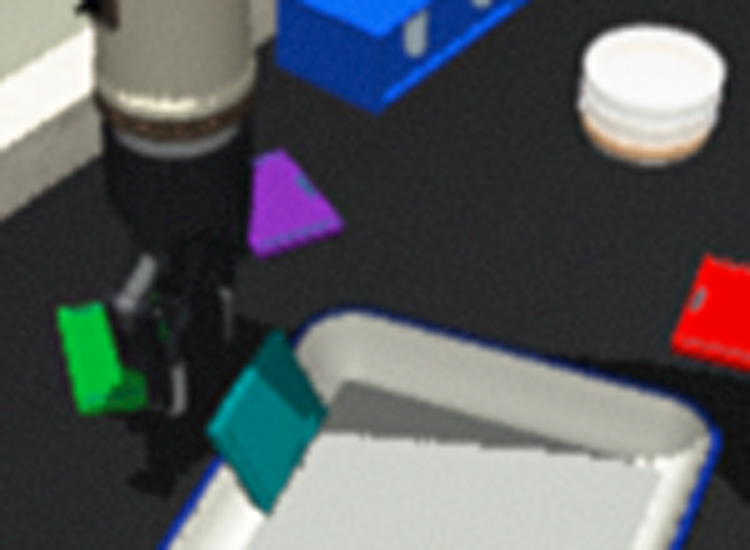

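```bash
python3 -m crank '[0.6,0,0,0.003,0,0,0, 0.6,0,0,0,0,0,0]'; python3 -m crank '[0.6,-0.008,0,0,0,0,0, 0.6,-0.008,0,0,0,0,0, 0.6,-0.006,0,0,0,0,0, 0.6,-0.006,0,0,0,0,0, 0.6,-0.006,0,0,0,0,0]'
python3 - <<'E'
from h import *
cap('side','s10');crop('s10',220,110,370,220,5,'s10c')
T=np.array([.4935,.0478]);c,s=np.cos(.285),np.sin(.285);R=np.array([[c,-s],[s,c]])
print(R.T@(np.array(manip.get_obs()['position'])[:2]-T))
E
```

```text
time_s: 10.0
position: [0.6728, 0.0083, 0.0464]
ee_rot: [3.141, -0.001, 0.285]
force: [-0.7, -0.6, 0.1]
gripper_width: 0.596
time_s: 10.5
position: [0.6391, -0.0013, 0.0459]
ee_rot: [3.141, 0.0, 0.285]
force: [0.2, 0.1, 0.3]
gripper_width: 0.599
[ 0.12484179 -0.08823244]
```

View pics/s10c.png

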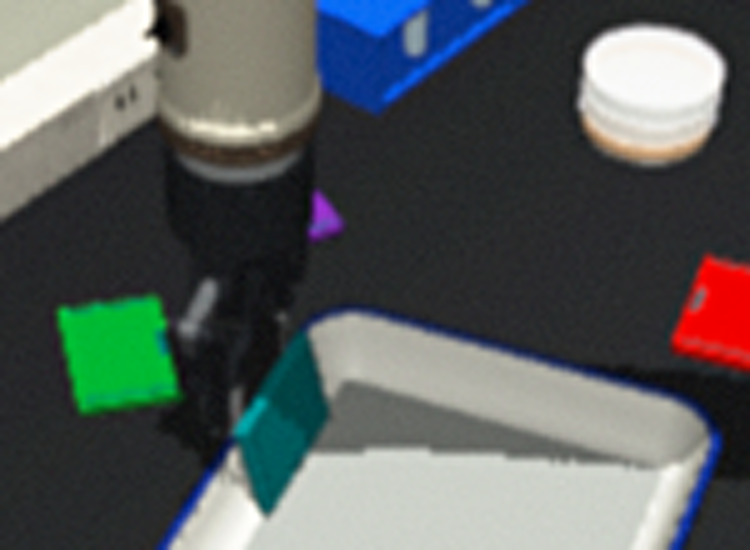

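The top edge is being tipped back (now about 75°) with the foot holding. Continue.

```bash
python3 -m crank '[0.6,-0.006,0,0,0,0,0, 0.6,-0.006,0,0,0,0,0, 0.6,-0.006,0,0,0,0,0, 0.6,-0.006,0,0,0,0,0, 0.6,-0.006,0,0,0,0,0]'
python3 - <<'E'
from h import *
cap('side','s11');crop('s11',220,110,370,220,5,'s11c')
T=np.array([.4935,.0478]);c,s=np.cos(.285),np.sin(.285);R=np.array([[c,-s],[s,c]])
print(R.T@(np.array(manip.get_obs()['position'])[:2]-T))
E
```

```text
time_s: 11.05
position: [0.6104, -0.0096, 0.0458]
ee_rot: [3.142, -0.0, 0.285]
force: [-0.7, -0.0, 0.5]
gripper_width: 0.598
[ 0.09484822 -0.08807271]
```

View pics/s11c.png

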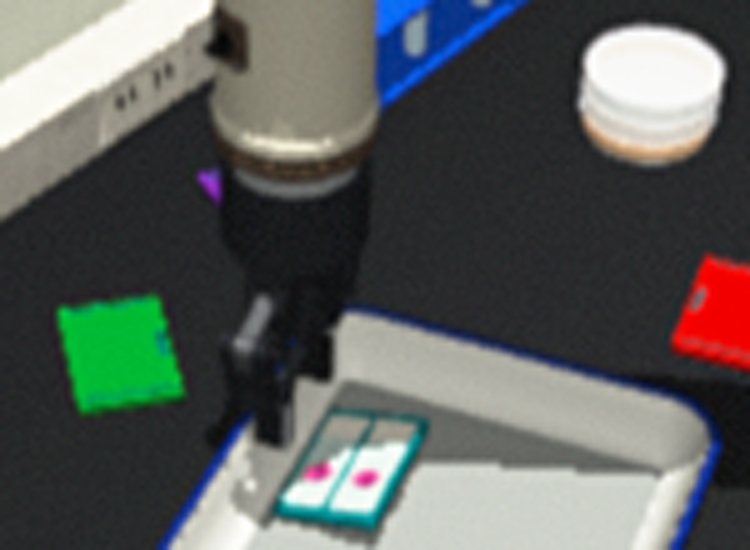

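It has fallen over with the windows up. I'll lift clear and check that it lies flat.

```bash
python3 -m crank '[0.6,0.005,0,-0.03,0,0,0, 0.6,0,0,-0.04,0,0,0, 0.6,0,0,-0.04,0,0,0, 0.6,0,0,-0.04,0,0,0, 0.6,0,0.03,0,0,0,0]'; python3 -m crank '[0.6,-0.02,0.04,0,0,0,0, 0.6,-0.02,0.04,0,0,0,0, 0.6,-0.02,0.04,0,0,0,0, 0.6,-0.02,0.04,0,0,0,0, 0.6,-0.02,0.04,0,0,0,0]'; python3 -m crank '[0.6,-0.02,0.04,0,0,0,0, 0.6,-0.02,0.04,0,0,0,0, 0.6,-0.02,0.04,0,0,0,0, 0.6,0,0,0,0,0,0]'
python3 - <<'E'
from h import *
d=cap('side','s12');crop('s12',220,150,370,310,3.7,'s12c')
cap('top','t12');crop('t12',180,155,365,300,4.2,'t12c')
E
```

```text
time_s: 11.6
position: [0.6273, -0.0303, 0.2031]
ee_rot: [3.141, -0.011, 0.293]
force: [0.9, -0.1, 0.2]
gripper_width: 0.601
time_s: 12.1
position: [0.5837, -0.2586, 0.196]
ee_rot: [3.141, -0.0, 0.285]
force: [0.9, 0.5, 0.4]
gripper_width: 0.6
time_s: 12.5
position: [0.5561, -0.3992, 0.1948]
ee_rot: [3.138, 0.004, 0.273]
force: [0.1, -0.9, -0.9]
gripper_width: 0.601
```

View pics/s12c.png

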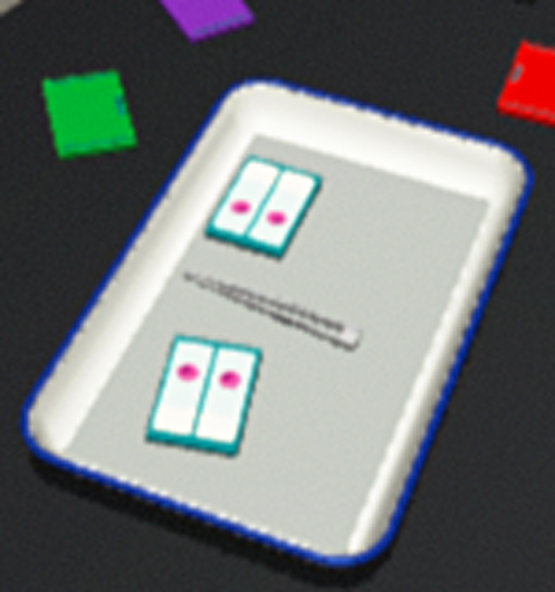

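View pics/t12c.png

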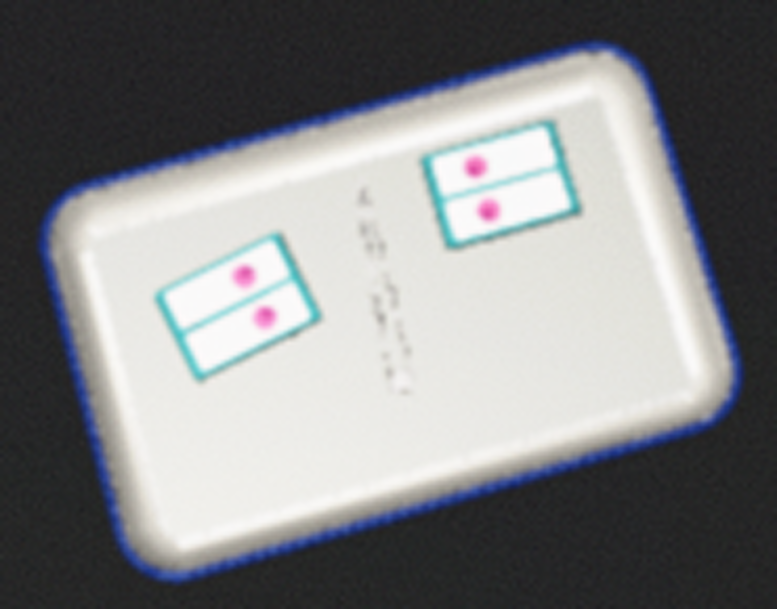

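Windows are up, and the neighbour mailer and forceps have not moved. A last check that the mailer is flat and clear of the cove.

Run:
```python
from h import *
T=np.array([.4935,.0478]);c,s=np.cos(.285),np.sin(.285);R=np.array([[c,-s],[s,c]])
f=lambda d,u,v:(R.T@(ray(d,u,v,.013)[:2]-T)*1000).round(1)
d=np.load('pics/t12.npz')
for u,v in((425,157),(553,122),(580,212),(451,247)): print('top',f(d,180+u/4.2,155+v/4.2))
d=np.load('pics/s12.npz')
for u,v in((207,232),(252,157),(322,178),(283,246)): print('side',f(d,220+u/3.7,150+v/3.7))
a=np.load('pics/t0.npz')['pixels'].astype(int);b=np.load('pics/t12.npz')['pixels'].astype(int)
m=(abs(a-b).max(2)>60);m[190:250,265:335]&=False
n,l,st,ce=cv2.connectedComponentsWithStats(m.astype(np.uint8))
print([x.tolist() for x in st[1:] if x[4]>15])
ob()
```

```text
top [ 85.7 -50.1]
top [  85.  -133.8]
top [  25.1 -133.3]
top [ 26.1 -49.6]
side [ 84.5 -41.9]
side [  84.  -128.4]
side [  26.1 -128.1]
side [ 27.9 -51. ]
[[513, 109, 47, 203, 6003], [519, 111, 8, 5, 20], [483, 156, 32, 31, 114], [448, 175, 23, 19, 183], [531, 181, 10, 9, 48], [308, 184, 6, 6, 16], [516, 203, 5, 9, 27], [516, 230, 32, 51, 482], [540, 268, 7, 4, 18], [458, 315, 102, 105, 3857], [281, 387, 16, 11, 55], [441, 417, 11, 3, 18]]
{'time_s': 12.6, 'position': [0.5593, -0.3907, 0.1952], 'ee_rot': [-3.1411, 0.0004, 0.2811], 'force': [-0.0179, 1.3831, 0.2575], 'gripper_width': 0.6011, 'joint_positions': [1.0221, 0.6533, -0.6874, 1.4873, 0.4345, 1.1578, -1.0298]}
```

View pics/t12.png

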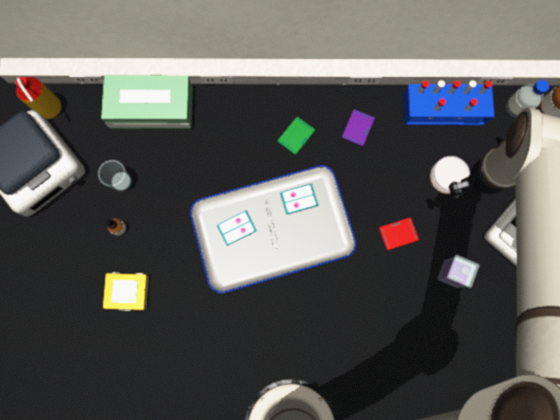

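All the surrounding things are where they were; the change at the dishes (450,175) is only the gripper overhead. The arm is near the microscope, so I'll bring it back a little before handing in.

```bash
python3 -m crank '[0.6,-0.02,-0.03,0,0,0,0, 0.6,-0.02,-0.03,0,0,0,0, 0.6,-0.02,-0.03,0,0,0,0, 0.6,0,0,0,0,0,0, 0.6,0,0,0,0,0,0]'
python3 - <<'E'
from h import *
cap('side','s13'); ob()
E
```

```text
time_s: 13.1
position: [0.478, -0.3177, 0.1964]
ee_rot: [3.14, -0.0, 0.288]
force: [0.3, -0.1, -0.1]
gripper_width: 0.601
{'time_s': 13.15, 'position': [0.4787, -0.3188, 0.1966], 'ee_rot': [3.1401, -0.0011, 0.2867], 'force': [1.0935, 0.1399, -0.9079], 'gripper_width': 0.6007, 'joint_positions': [1.1168, 0.4724, -0.748, 1.7717, 0.3674, 1.0403, -1.0496]}
```

View pics/s13.png

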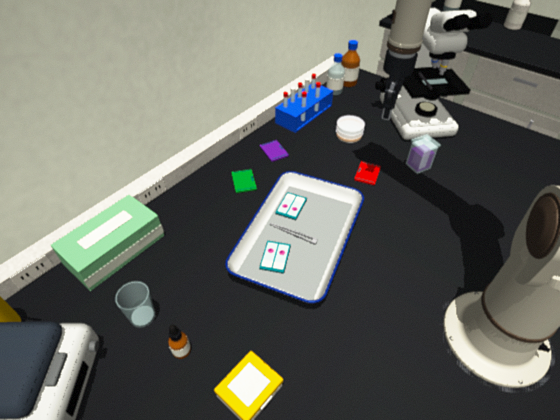

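The side view shows both mailers flat with windows up (292,206 and 276,256), everything else in place and the arm free in the air.

Run:
```python
from h import *
print(manip.job_done())
```

```text
the job is handed in; nothing more can be done
None
```

The mailer now lies flat in the tray with its windows up, and the job was handed in at about 13 s of the 51 s allowed. I pushed it with two fingertips up the far side until it stood at about 60°. I then backed off and saw it standing by itself. After that I reached over behind it and tipped its top edge back towards me until it fell.

**Final position:** my last measurements put it flat about 15 mm short of the far foot. The two cameras agreed to about 2 mm across the tray. Along the tray they differed by up to 8 mm at one corner.

**Other things:** in the pictures the other mailer, the forceps and the things around the tray looked unmoved. The arm hung clear with about 1 N on the wrist, which is noise level.

**One slip:** while feeling for the floor I pressed the fingertips on it a little harder than intended, about 36 N, which is under the limit.

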